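# Listen for a seat leak at an irrigation valve

## Task

An irrigation valve on the bench's test stand weeps, and its seat is to be checked with the listening pen. Slide the valve's coil straight up off its tube and set it down upright in the parts tray, let go, then take the pen from its cradle and hold its spring point inside the ringed spot on the sloping pad beside the tube, square to the pad and lightly pressed, so that the point is pushed about half-way in. Finish while still holding the pen there, and leave the jar, the marker and the nut in the tray where they are.

Things in the scene. Friction and masses are not known exactly. Their poses are not given: they have to be found in the camera images.
- stand: Valve test stand, fixed: base plate 90 (x) x 150 (y) x 8 mm, on it a black irrigation valve with a pipe along y and a dial gauge (39 mm across, faces up, top at 74 mm) 66 mm out at +y. Origin: plate's underside, on the axis of the valve's upright steel tube (12 mm thick); z up. The coil sits round the tube on a neck at 74 mm height. The sloping pad is on the -x side.
- tube_top (a point): Top end of the upright steel tube, on its axis, 122 mm above the bench; 12 mm of the tube stand out above the coil.
- pad: Sloping steel pad (disc 21 mm across) on a boss of the valve, fixed, on the stand's -x side under the coil's terminals, 23.5 mm from the tube's axis, 63 mm above the bench. Origin: its face's centre, the centre of the ringed spot (engraved ring 13 to 14 mm across, centre mark). z: square out of the face, leaning 30 degrees from vertical, away from the tube.
- coil: Valve coil, loose, about 140 g: copper-wound bobbin between steel yoke plates, 40 (x) x 34 (y) x 36 (z) mm, 14 mm bore along z; at -x a black terminal block with two brass blades, out to 36 mm. Origin: underside, on the bore's axis; z up. It starts on the tube, terminals over the pad, unfastened. Grip its flat sides (y = -17, +17 mm) from above, the tube's end between the fingers.
- tray: Shallow open steel parts tray, fixed, 120 (x) x 110 (y) x 22 mm outside, walls and floor 3 mm. Origin: centre of its underside on the bench; z up. A nut lies in its corner at +x +y.
- nut: Knurled brass nut, 21 mm across, 9 mm high, loose in the tray's corner, 43 mm out in x and 38 mm in y from the tray's centre. Origin: centre of its underside. To be left alone.
- cradle: Pen cradle, fixed: black foot 64 x 64 x 10 mm with an upright grey tube, 30 mm outside, 21 mm inside, rim 75 mm above the bench. Origin: centre of its underside.
- pen: Listening pen, loose, about 0.1 kg, round, 158 mm long: sprung steel point 7 mm thick, steel nose, black collar 26 mm across at 58 to 62 mm, above it a body 18 mm thick with black grip rings at 100 to 145 mm. Origin: end of the unpushed point; z from point to top. Starts upright in the cradle, collar on the rim, point 17 mm above the bench; raise it 60 mm to come clear.
- pen_point (a point): Rounded end of the pen's sprung point, wherever it now is.
- pen_tip (a joint): How far the pen's point is pushed in, m: 0 = out, 0.008 = at its stop. The spring takes 1.6 N to start and 5.2 N at the stop.
- jar: Glass sample jar with a lid, 56 mm across, 75 mm high, loose bystander. Origin: centre of its underside.
- marker: Felt marker lying on the bench, 127 mm long, 16 mm high, loose bystander. Origin: centre of its underside.

How it is judged:
On the way:
1. the coil stands upright in the tray, let go (x of coil in the frame of tray between -0.055 and 0.055 m and y of coil in the frame of tray between -0.05 and 0.05 m and z of coil in the frame of tray below 0.007 m and angle between coil's own z axis and vertical below 0.12 rad and contact force between each of the arm, the fingers and coil below 0.2 N and linear speed of coil below 0.03 m/s), for 0.2 s.
At the end, for the whole second after the job is handed in: Fingers hold the pen still: point on the pad within 6 mm of the ring centre, pen within 0.17 rad of square, point pushed in 1.5 to 6.5 mm, 1 to 9 N. Coil upright (0.12 rad), still, let go on the tray floor. Jar, marker moved under 30 mm, nut under 15 mm (distance between pen_point and pad below 0.006 m and angle between the z axis of pen and the z axis of pad, either way round below 0.17 rad and angle between pen's own z axis and vertical below 1 rad and value of joint pen_tip between 0.0015 and 0.0065 m and contact force between pen and pad between 1 and 9 N and contact force between the fingers and pen above 2 N and linear speed of pen below 0.02 m/s and contact force between pen and cradle below 0.2 N and x of coil in the frame of tray between -0.055 and 0.055 m and y of coil in the frame of tray between -0.05 and 0.05 m and z of coil in the frame of tray below 0.007 m and angle between coil's own z axis and vertical below 0.12 rad and contact force between the fingers and coil below 0.2 N and linear speed of coil below 0.03 m/s and distance of each of jar, marker from where it was at the start of the episode below 0.03 m and distance of nut from where it was at the start of the episode below 0.015 m); the arm keeps its last pose, push and grip.
It fails at once if the pen is rammed onto the valve (contact force between pen and stand above 25 N).
It fails at once if the jar, the marker or the nut is knocked away (distance of any of jar, marker from where it was at the start of the episode above 0.03 m or distance of nut from where it was at the start of the episode above 0.015 m).
It also fails if it takes over 54 s, if anything falls off the work surface, if the arm or the gripper's body presses on something with over 40 N, if the wrist force passes 120 N, or if a joint passes its speed limit or range.

## Robot

A 6-joint arm with a two-finger parallel gripper is mounted at the origin on a cart in front of the work surface, level with it; the furniture and walls round the work are solid. World frame = base frame: x ahead of the robot, y to its left, z up, the work surface at z = 0. Lengths are in m, angles in rad, forces in N, time in s.
With the tool pointing down it reaches from about 0.425 to 0.925 m from the base axis. Payload 12.5 kg.
Tool frame: the origin (TCP) lies at the very end of the fingers, on their centre line; the grasp point (between the pads) lies 19 mm behind it; z points along the fingers, y is the line along which they close (so a half turn about z gives the same grasp; the last joint's range is limited). The gripper opens to 85 mm and grips with 20 to 120 N. Pads are 22 mm wide; open, the fingers measure 114 mm over their backs; the gripper's body (76 mm by 85 mm) begins 54 mm behind the grasp point. The pads swing forward as they close: fully open they stand 13 mm farther back than shut.
Start: joints at [1.05, 0.491, 1.559, -0, 1.092, -0.106], TCP at [0.252, 0.572, 0.231] pointing down, gripper open.
Joint ranges: [-3.1, 3.1], [-0.84, 2.19], [0.05, 2.79], [-1.13, 4.28], [0.06, 2.93], [-2.69, 2.69]. Speed limits (rad/s): [2.22, 2.22, 2.79, 3.14, 3.14, 3.14].

## Interface

Orientations are given as a unit quaternion [w, x, y, z].
In Python, from cell import manip gives the robot as it stands.
- The arm moves only by the shell command python3 steer.py 'ROWS' [FORCE]. ROWS is a JSON list that holds a single list of rows (three levels of brackets), with 1 to 10 rows, each of 5 numbers: the finger opening in m, then dx, dy, dz in m, then a turn about the tool's z in rad; each row shifts and turns the commanded pose from where the row before left it, along the tool's axes as they then stand; what a row does not reach is not made up. A row lasts 1/10 s, in which the tool goes at most 0.05 m and 0.15 rad, less where a joint would pass 70% of its speed; a pose out of reach is approached as far as the arm can. The fingers move at their own pace and stop on an object; FORCE is the grip in N (left out, the last holds). Time passes only in rows, so rows that do not move let the fingers close. It prints the time, the measured TCP pose, the force, the opening and the grip force at its end. Input that does not fit is refused with a message, and nothing moves.
- manip.read_state(): the state, without advancing time (a new reading comes with each control period).
- manip.snapshot(name): name is "scene" or "side" or "wrist"; returns a dict with "image" (384x512x3 uint8, red, green, blue), "fx", "fy", "cx", "cy" (pixels), "k1" (the pictures are not rectified: a ray, as slopes to the right and down, at radius r is drawn at 1 + k1 r^2 times it, then the intrinsics apply), "R" (3x3) and "t" (3): a world point X has camera coordinates R X + t; the wrist camera has in their place "hand_eye" (4x4, takes a point from camera to tool coordinates, whose origin is the TCP and whose axes are the flange's). Camera axes: x right, y down, z forward; pixel columns grow to the right and rows downward; lengths in m; the calibration is good to about 2 mm. A picture is of the moment at which its call begins: read the wrist's pose just before it. There is no depth.
- manip.close_job(): hands the job in; it is judged then, once.
The state is a dict: "time": time; "q": joint angles; "qvel": joint speeds; "effort": joint torques, N m; "position": TCP position; "orientation": TCP orientation; "force": force on the tool from outside, world axes, zero at the start; "moment": the same for the moment, N m; "gripper_width": finger opening in m; "finger_force": force on a finger pad.
Only numpy, scipy, OpenCV 4.12 (cv2) and the standard library are available. Lean on these libraries where they do the work, as an engineer would, in place of code of your own. Each camera call takes 0.05 s, during which the arm holds its last target. There are 200 camera calls.

## Working session

There is one attempt and no reset: what is moved stays moved. The work goes in short steps, Python scripts to look and compute and a shell command to move; the robot and the scene stay as the last step left them, time stands still between calls to the robot, and variables do not carry over. Pictures are saved under pics/ and viewed, at most 10 in all, crops included, and the job is handed in when it is done.

```bash
ls; mkdir -p pics
python3 - <<'E'
from cell import manip
import cv2,numpy as np
print(manip.read_state())
for n in ["scene","side"]:
    s=manip.snapshot(n); cv2.imwrite(f"pics/{n}0.png",s["image"][:,:,::-1])
    print(n,{k:(np.round(v,4).tolist() if k!="image" else 0) for k,v in s.items()})
a=cv2.imread("pics/scene0.png");
E
```

```text
cell.py
pics
steer.py
{'time': 0.0, 'q': array([ 1.05041154e+00,  4.91592485e-01,  1.55945588e+00, -2.82419710e-05,
        1.09168320e+00, -1.05572325e-01]), 'qvel': array([-0.00145431,  0.00013026,  0.00039244,  0.00090949, -0.00097432,
        0.00095363]), 'effort': array([ 2.29634597e-04, -6.18456101e+01, -2.61593324e+01, -1.25353272e-04,
        4.06399369e-03,  3.29283557e-05]), 'position': array([0.25174374, 0.57181311, 0.23070507]), 'orientation': array([-1.63412715e-04,  2.05916006e-01,  9.78569504e-01, -5.45647626e-04]), 'force': array([ 0.36562529, -0.30282207, -0.00723114]), 'moment': array([0.02201044, 0.03004921, 0.02739256]), 'finger_force': 0.0, 'gripper_width': 0.0852046288972437}
scene {'image': 0, 'fx': 402.9721, 'fy': 402.9721, 'cx': 254.3563, 'cy': 193.5757, 'k1': -0.1363, 'R': [[0.5491, 0.8357, -0.0133], [0.4518, -0.3102, -0.8365], [-0.7032, 0.4533, -0.5478]], 't': [-0.3227, -0.177, 1.6159]}
side {'image': 0, 'fx': 353.96, 'fy': 353.96, 'cx': 253.7814, 'cy': 187.6235, 'k1': -0.01, 'R': [[-0.9924, -0.1218, -0.02], [-0.039, 0.4631, -0.8855], [0.1171, -0.8779, -0.4643]], 't': [0.5992, 0.104, 1.3036]}
```
View pics/scene0.png

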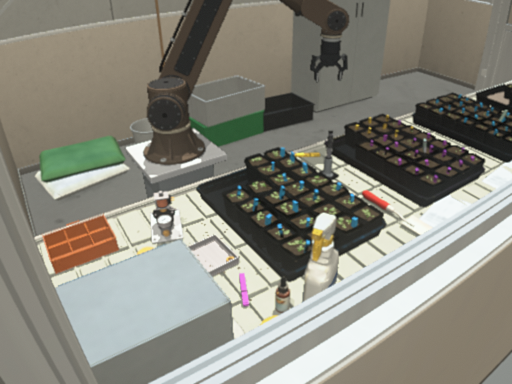

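View pics/side0.png

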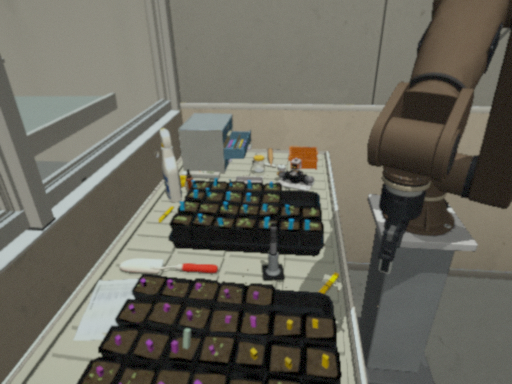

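The scene view shows the stand at about (165,220), the tray at (213,255) and the cradle with the pen at (329,155). In the side view the pen is at (272,255) and the stand at (295,172). Next I'll write helpers and view enlarged crops.

Create h.py:
```python
from cell import manip
import cv2,numpy as np
from scipy.spatial.transform import Rotation as Ro
def cam(n):
    st=manip.read_state(); s=manip.snapshot(n)
    if n=="wrist":
        T=np.eye(4);T[:3,:3]=rot(st);T[:3,3]=st["position"]
        W=np.linalg.inv(T@np.array(s["hand_eye"])); s["R"],s["t"]=W[:3,:3],W[:3,3]
    s["R"]=np.array(s["R"]);s["t"]=np.array(s["t"]);s["bgr"]=np.ascontiguousarray(s["image"][:,:,::-1])
    return s
def rot(st): return Ro.from_quat(np.roll(st["orientation"],-1)).as_matrix()
def K(s): return np.array([[s["fx"],0,s["cx"]],[0,s["fy"],s["cy"]],[0,0,1]])
def D(s): return np.array([s["k1"],0,0,0,0.])
def proj(s,X): return cv2.projectPoints(np.float64(X).reshape(-1,1,3),cv2.Rodrigues(s["R"])[0],s["t"],K(s),D(s))[0][:,0]
def ray(s,uv):
    p=cv2.undistortPoints(np.float64(uv).reshape(-1,1,2),K(s),D(s))[0,0]
    d=s["R"].T@np.array([p[0],p[1],1]); return -s["R"].T@s["t"],d/np.linalg.norm(d)
def onz(s,uv,z):
    o,d=ray(s,uv); return o+d*(z-o[2])/d[2]
def two(s1,u1,s2,u2):
    a,d=ray(s1,u1);b,e=ray(s2,u2)
    k=np.linalg.lstsq(np.c_[d,-e],b-a,rcond=None)[0]; p,q=a+k[0]*d,b+k[1]*e
    return (p+q)/2,np.linalg.norm(p-q)
def crop(s,u,v,w,h,f): return cv2.resize(s["bgr"][v:v+h,u:u+w],None,fx=f,fy=f,interpolation=cv2.INTER_CUBIC)
```

Run:
```python
from h import *
a=cam("scene");b=cam("side")
# x offset: scene stand/tray 130..250,180..305 ; pen 310..350 ; side stand 
A=crop(a,135,185,110,120,5)[:600,:550]
B=crop(a,310,125,40,60,5)
C=crop(b,252,140,50,0+50,5)
P=np.zeros((600,800,3),np.uint8);P[:600,:550]=A
P[:300,550:750]=B;P[300:550,550:800]=crop(b,275,145,50,50,5)
cv2.imwrite("pics/c1.png",P)
for n,s,uv in [("stand",a,(165,225)),("tray",a,(213,258)),("cradle",a,(328,175)),("cradle",b,(272,275)),("stand",b,(295,178))]: print(n,onz(s,uv,0.02).round(3))
```

```text
stand [ 0.471 -0.235  0.02 ]
tray [ 0.674 -0.185  0.02 ]
cradle [0.525 0.348 0.02 ]
cradle [0.503 0.394 0.02 ]
stand [ 0.45 -0.24  0.02]
```

View pics/c1.png

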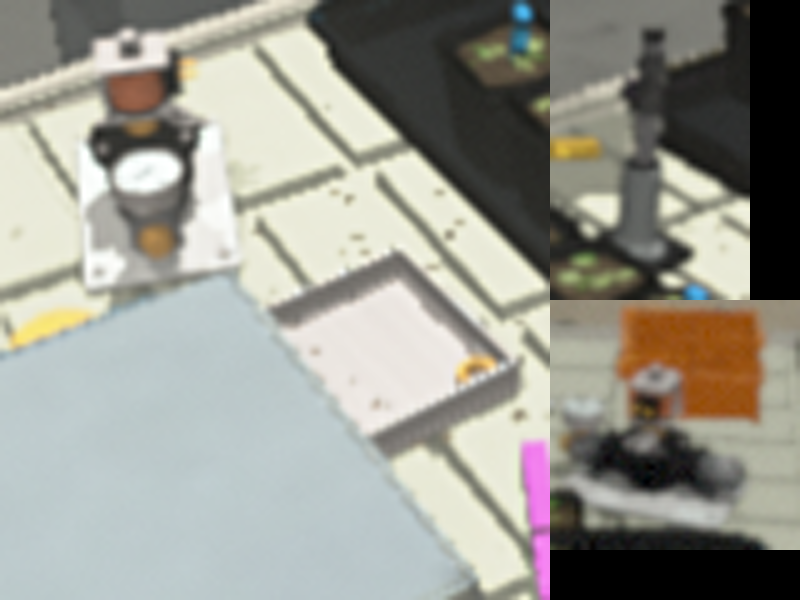

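The crop shows the tube top at about (161,193.4), the dial centre at (164.6,219), the terminals to the right of the coil, and the tray corners at (215,235.4), (238.6,257.4) and (209.4,273). The gray box hides the tray's left corner, and the jar lid sits behind the box.

Run:
```python
from h import *
a=cam("scene");b=cam("side")
t=onz(a,(161,193.4),.122);g=onz(a,(164.6,219),.074)
print("tube",t,"dial",g,np.linalg.norm((g-t)[:2]),np.arctan2(*(g-t)[1::-1]))
ts=(275+ (657-550)/5,145+(372-300)/5)
print("tube2",two(a,(161,193.4),b,ts))
for z,c in [(.022,(400,252)),(.022,(518,362)),(.022,(372,440)),(.022,(275,312))]: print("tray",onz(a,(135+c[0]/5,185+c[1]/5),z).round(4))
print("nut",onz(a,(135+476/5,185+370/5),.01))
print("nut side",)
p1=(310+(652-550)/5,125+32/5)
print("pen top scene",onz(a,p1,.175))
# box corners
for z in (.1,.2,.15): print("box",z,onz(a,(135+225/5,185+275/5),z).round(3))
hs=cv2.cvtColor(b["bgr"],cv2.COLOR_BGR2HSV)
cv2.imwrite("pics/c2.png",np.hstack([crop(b,175,105,130,100,4),crop(b,252,215,45,100,4)]))
```

```text
tube [ 0.46030645 -0.22771157  0.122     ] dial [ 0.51459069 -0.24657111  0.074     ] 0.05746704579536122 -0.33437630002266533
tube2 (array([ 0.4476435 , -0.22422969,  0.11473173]), np.float64(0.0018097727137348176))
tray [ 0.5969 -0.1371  0.022 ]
tray [ 0.7112 -0.1298  0.022 ]
tray [ 0.7197 -0.2205  0.022 ]
tray [ 0.6041 -0.2181  0.022 ]
nut [ 0.69259308 -0.14488552  0.01      ]
nut side
pen top scene [0.50536128 0.35921684 0.175     ]
box 0.1 [ 0.652 -0.259  0.1  ]
box 0.2 [ 0.769 -0.3    0.2  ]
box 0.15 [ 0.71 -0.28  0.15]
```

View pics/c2.png

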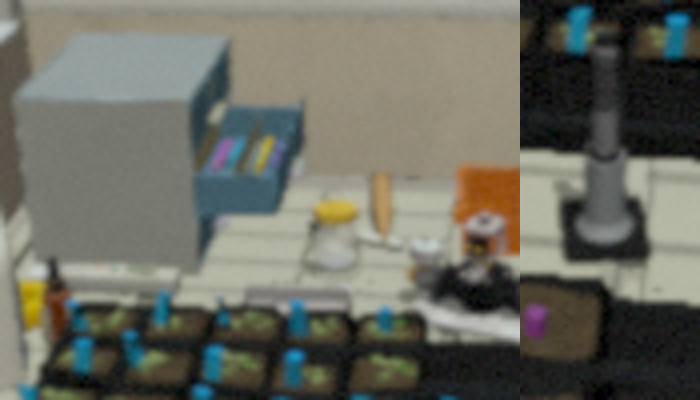

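The side view shows the cabinet with an open drawer sticking out toward the robot. The jar with the yellow lid is at about (259,165), and the pen is upright in the cradle with its top at about (273,225).

Run:
```python
from h import *
a=cam("scene");b=cam("side")
S=lambda x,y:(175+x/4,105+y/4)
# two candidate matches
for u in [(180,240),(136,240)]: print("cab top",two(a,u,b,S(193,100)))
print("base corner",onz(b,S(200,265),0))
print("jar",onz(b,S(335,262),0.0), onz(b,S(335,210),.075))
for z in(.1,.15,.2):print("drawer",z,onz(b,S(302,110),z).round(3),onz(b,S(283,205),z-.06).round(3))
P=lambda x,y:(252+(x-520)/4,215+y/4)
print("pen top",two(a,(330.4,131.4),b,P(607,40)), "rim side",onz(b,P(607,153),.077),"rim sc",onz(a,(310+95/5,125+160/5),.075))
for c in [(-.15,.15)]: pass
```

```text
cab top (array([ 0.77527333, -0.30433475,  0.2092618 ]), np.float64(0.00638901412481063))
cab top (array([ 0.76975611, -0.37542656,  0.20958865]), np.float64(0.05366756475979046))
base corner [ 7.81798179e-01 -3.26750376e-01 -1.11022302e-16]
jar [ 0.62275759 -0.34783496  0.        ] [ 0.61961543 -0.32852198  0.075     ]
drawer 0.1 [ 0.693 -0.603  0.1  ] [ 0.695 -0.422  0.04 ]
drawer 0.15 [ 0.673 -0.458  0.15 ] [ 0.676 -0.303  0.09 ]
drawer 0.2 [ 0.653 -0.312  0.2  ] [ 0.657 -0.184  0.14 ]
pen top (array([0.50056907, 0.36446901, 0.17153258]), np.float64(0.0009142980455598494)) rim side [0.50013484 0.36699771 0.077     ] rim sc [0.50214801 0.36696306 0.075     ]
```

```bash
cat >> h.py <<'E'
def plan(X,yaw_y=None):
    """delta in tool axes to world X, turn so that tool y lies along world yaw (mod pi)"""
    st=manip.read_state();R=rot(st)
    d=R.T@(np.array(X)-st["position"])
    y=np.arctan2(R[1,1],R[0,1]); out=[d.round(4).tolist()]
    if yaw_y is not None:
        e=(yaw_y-y+np.pi/2)%np.pi-np.pi/2; out.append(("turn tool z",round(-e,4)))
        Rn=Ro.from_rotvec([0,0,e]).as_matrix()@R
        out.append(("delta after turn",(Rn.T@(np.array(X)-st["position"])).round(4).tolist()))
    print(out,"tool x",R[:,0].round(3),"y",R[:,1].round(3),"q6",st["q"][5].round(2))
E
python3 - <<'E'
from h import *
plan((.42,.33,.30),-.34)
s=cam("wrist");print(np.array(s["hand_eye"]).round(4),s["fx"],s["k1"])
E
```

```text
[[-0.2514, -0.1537, -0.0688], ('turn tool z', np.float64(1.496)), ('delta after turn', [-0.1721, 0.2392, -0.0688])] tool x [-0.915  0.403  0.   ] y [ 0.403  0.915 -0.   ] q6 -0.11
[[-1.000e-03 -9.522e-01 -3.055e-01  7.800e-02]
 [ 1.000e+00 -9.000e-04 -4.000e-04  2.000e-04]
 [ 1.000e-04 -3.055e-01  9.522e-01 -1.417e-01]
 [ 0.000e+00  0.000e+00  0.000e+00  1.000e+00]] 328.59323033895987 0.02051377974190272
```

```bash
python3 steer.py '[[[0.085, -0.042, -0.0256, -0.0115, 0], [0.085, -0.042, -0.0256, -0.0115, 0], [0.085, -0.042, -0.0256, -0.0115, 0], [0.085, -0.042, -0.0256, -0.0115, 0], [0.085, -0.042, -0.0256, -0.0115, 0], [0.085, -0.042, -0.0256, -0.0115, 0]]]' ; python3 steer.py '[[[0.085, 0, 0, 0, 0.15], [0.085, 0, 0, 0, 0.15], [0.085, 0, 0, 0, 0.15], [0.085, 0, 0, 0, 0.15], [0.085, 0, 0, 0, 0.15], [0.085, 0, 0, 0, 0.15], [0.085, 0, 0, 0, 0.15], [0.085, 0, 0, 0, 0.15], [0.085, 0, 0, 0, 0.15], [0.085, 0, 0, 0, 0.146]]]'
python3 - <<'E'
from h import *
print(manip.read_state()["position"])
s=cam("wrist");cv2.imwrite("pics/w1.png",s["bgr"])
plan((.47,-.19,.30),-.34)
E
```

```text
time: 1.05
position: [0.4196, 0.3306, 0.3003]
orientation: [0.0, 0.206, 0.979, 0.0]
force: [1.7, 1.4, -1.2]
gripper_width: 0.0852
finger_force: 0.0
time: 2.05
position: [0.4188, 0.3323, 0.2997]
orientation: [-0.0, 0.818, 0.575, 0.0]
force: [1.4, -0.1, -0.2]
gripper_width: 0.0848
finger_force: 0.0
[0.41882758 0.33234131 0.29968478]
[[-0.472, 0.2295, -0.0004], ('turn tool z', np.float64(-0.015)), ('delta after turn', [-0.4754, 0.2224, -0.0004])] tool x [0.348 0.938 0.   ] y [ 0.938 -0.348  0.   ] q6 0.9
```

```bash
python3 steer.py '[[[0.085, -0.047, 0.023, 0, 0], [0.085, -0.047, 0.023, 0, 0], [0.085, -0.047, 0.023, 0, 0], [0.085, -0.047, 0.023, 0, 0], [0.085, -0.047, 0.023, 0, 0], [0.085, -0.047, 0.023, 0, 0], [0.085, -0.047, 0.023, 0, 0], [0.085, -0.047, 0.023, 0, 0], [0.085, -0.047, 0.023, 0, 0], [0.085, -0.047, 0.023, 0, 0]]]' ; python3 steer.py '[[[0.085, 0, 0, 0, 0], [0.085, 0, 0, 0, 0]]]'
python3 - <<'E'
from h import *
print(manip.read_state()["position"])
s=cam("wrist");cv2.imwrite("pics/w2.png",s["bgr"])
E
```

```text
time: 3.1
position: [0.4761, -0.1665, 0.2998]
orientation: [0.0, 0.816, 0.579, 0.0]
force: [1.1, 0.3, 0.3]
gripper_width: 0.085
finger_force: 0.0
time: 3.3
position: [0.4761, -0.1652, 0.2993]
orientation: [-0.0, 0.817, 0.577, -0.0]
force: [0.1, 1.1, 0.4]
gripper_width: 0.0853
finger_force: 0.0
[ 0.47605463 -0.16524624  0.29925803]
```

View pics/w2.png

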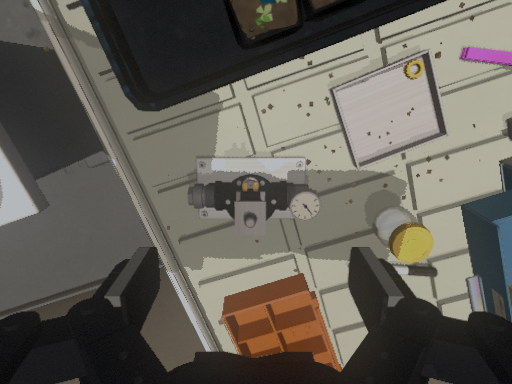

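The wrist picture shows the stand at about (250,190) with the coil top near (250,220), the dial at (305,205) and the tray near (388,108). The jar lid is at (411,242) and the nut at (414,69). I'll enlarge the stand.

Run:
```python
from h import *
s=cam("wrist")
im=crop(s,180,145,150,100,5);cv2.imwrite("pics/w3.png",im)
g=cv2.cvtColor(s["bgr"],cv2.COLOR_BGR2GRAY)
# tray: outline quads
e=cv2.Canny(g,40,120);e=cv2.dilate(e,None)
for c in cv2.findContours(e,cv2.RETR_LIST,cv2.CHAIN_APPROX_SIMPLE)[0]:
    x,y,w,h=cv2.boundingRect(c)
    if 85<w<130 and 85<h<130 and x>310 and y<80: print(np.round(cv2.boxPoints(cv2.minAreaRect(c)),1).tolist(), cv2.contourArea(c))
hs=cv2.cvtColor(s["bgr"],cv2.COLOR_BGR2HSV)
m=cv2.inRange(hs,(15,120,80),(35,255,255))
n,_,st,ce=cv2.connectedComponentsWithStats(m)
for i in range(1,n):
    if st[i,4]>40: print("yellow",st[i],ce[i].round(1))
m=cv2.inRange(hs,(0,0,185),(180,40,255))[145:245,180:330]
n,_,st,ce=cv2.connectedComponentsWithStats(m)
for i in range(1,n):
    if st[i,4]>60: print("white",st[i],(ce[i]+(180,145)).round(1))
```

```text
[[331.1000061035156, 94.30000305175781], [419.79998779296875, 61.099998474121094], [445.5, 129.6999969482422], [356.79998779296875, 162.89999389648438]] 6054.0
yellow [405  61  19  19 197] [413.9  69.6]
yellow [ 390  223   43   40 1293] [411.4 243. ]
white [ 31  15  15  11 133] [218.1 164.6]
white [ 79  15  40  12 248] [275.6 163.6]
```

View pics/w3.png

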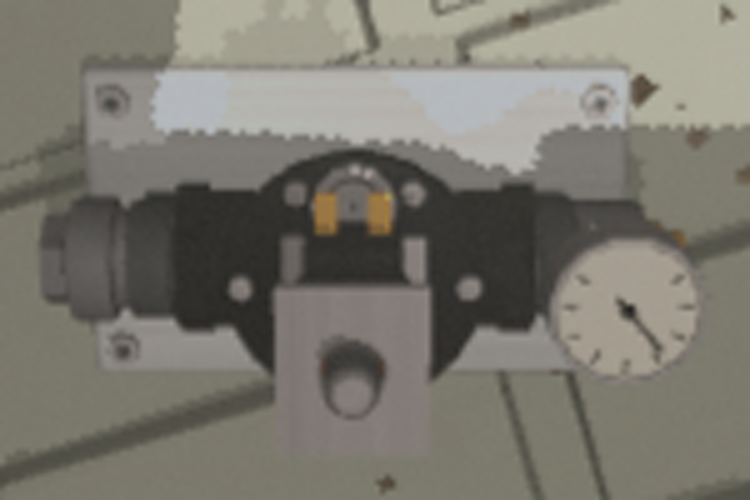

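The crop shows the tube top at (250.0,223.2), the dial centre at (305.2,206.6), and the pad's centre mark at (250,185.6) between the blades. The plate's far edge runs along the image rows.

Run:
```python
from h import *
s=cam("wrist")
f=lambda x,y:(180+x/5-.4,145+y/5-.4)
t=onz(s,f(352,393),.122);g=onz(s,f(628,310),.074);p=onz(s,f(352,205),.063)
A=onz(s,f(85,68),.008);B=onz(s,f(627,67),.008);C=onz(s,f(102,370),.008)
yaw=lambda d:np.arctan2(d[1],d[0])
print("tube",t,"dial",g,np.linalg.norm((g-t)[:2]),yaw(g-t));print("pad",p,np.linalg.norm((p-t)[:2]),yaw(p-t)-np.pi/2)
print("plate",A,B,np.linalg.norm(A-B),yaw(B-A),np.linalg.norm(A-C))
T=[onz(s,u,.022) for u in [(331.1,94.3),(419.8,61.1),(445.5,129.7),(356.8,162.9)]]
for i in range(4): print("tray",T[i].round(4),np.linalg.norm(T[i]-T[(i+1)%4]).round(4),yaw(T[(i+1)%4]-T[i]).round(3))
print("tc",np.mean(T,0),"nut",onz(s,(413.9,69.6),.014),"jar",onz(s,(411.4,243),.075))
a=cam("scene");b=cam("side");print("scene tube err",onz(a,(161,193.4),.122))
tt,e=two(a,(161,193.4),s,f(352,393));print(tt,e)
plan((t[0],t[1],.20),yaw(B-A))
```

```text
tube [ 0.45092209 -0.22376355  0.122     ] dial [ 0.5127733  -0.24547342  0.074     ] 0.06555067323824286 -0.3375669086372951
pad [ 0.45803108 -0.20190408  0.063     ] 0.022986388419308695 -0.31442463803206255
plate [ 0.39675732 -0.15778899  0.008     ] [ 0.53454572 -0.20609846  0.008     ] 0.1460118044451998 -0.33721477763101193 0.08822805315608936
tray [ 0.5865 -0.1364  0.022 ] 0.1086 0.012
tray [ 0.6951 -0.1351  0.022 ] 0.0926 -1.403
tray [ 0.7106 -0.2264  0.022 ] 0.1153 -3.1
tray [ 0.5954 -0.2312  0.022 ] 0.0951 1.664
tc [ 0.64691211 -0.18228512  0.022     ] nut [ 0.6903823  -0.14318641  0.014     ] jar [ 0.62209594 -0.33444821  0.075     ]
scene tube err [ 0.46030645 -0.22771157  0.122     ]
[ 0.45045685 -0.22542571  0.11616558] 0.0016802126438285163
[[-0.0656, -0.004, 0.0998], ('turn tool z', np.float64(-0.0005)), ('delta after turn', [-0.0656, -0.004, 0.0998])] tool x [0.331 0.944 0.   ] y [ 0.944 -0.331  0.   ] q6 -0.12
```

All the measured sizes agree: tube to dial 65.6 mm, tube to pad 23 mm, and the nut's offset from the tray centre. Next I move over the coil, descend and grip.

```bash
python3 steer.py '[[[0.085, -0.033, -0.002, 0, 0], [0.085, -0.0326, -0.002, 0, 0], [0.085, 0, 0, 0.04, 0], [0.085, 0, 0, 0.04, 0], [0.085, 0, 0, 0.04, 0], [0.085, 0, 0, 0, 0], [0.085, 0, 0, 0, 0]]]'
python3 - <<'E'
from h import *
plan((.4509,-.2238,.083),-.337)
s=cam("wrist");cv2.imwrite("pics/w4.png",s["bgr"])
E
```

```text
time: 4.25
position: [0.4511, -0.2245, 0.1804]
orientation: [-0.0, 0.816, 0.578, -0.0]
force: [-0.1, 0.5, 0.8]
gripper_width: 0.0848
finger_force: 0.0
[[0.0006, -0.0004, 0.0974], ('turn tool z', np.float64(-0.0017)), ('delta after turn', [0.0006, -0.0004, 0.0974])] tool x [0.332 0.943 0.   ] y [ 0.943 -0.332 -0.   ] q6 -0.25
```

View pics/w4.png

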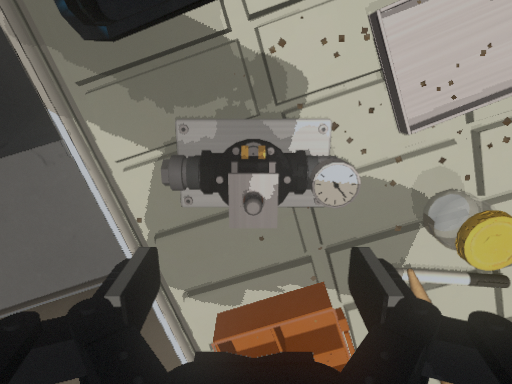

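The tube top at (254,208) is on the fingers' centre line, column 254, and the stand is square to the hand. I'll descend and grip.

```bash
python3 steer.py '[[[0.085, 0, 0, 0.035, 0], [0.085, 0, 0, 0.035, 0], [0.085, 0, 0, 0.027, 0], [0.085, 0, 0, 0, 0], [0.03, 0, 0, 0, 0], [0.03, 0, 0, 0, 0], [0.03, 0, 0, 0, 0], [0.03, 0, 0, 0, 0], [0.03, 0, 0, 0, 0], [0.03, 0, 0, 0, 0]]]' 40; python3 steer.py '[[[0.03, 0, 0, 0, 0], [0.03, 0, 0, 0, 0], [0.03, 0, 0, 0, 0]]]' 40
```

```text
time: 5.3
position: [0.4512, -0.2252, 0.0839]
orientation: [0.001, 0.817, 0.577, 0.0]
force: [-1.7, 1.9, 10.2]
gripper_width: 0.0332
finger_force: 38.7
time: 5.6
position: [0.4512, -0.2252, 0.0839]
orientation: [0.001, 0.817, 0.577, 0.0]
force: [-0.6, 1.0, 10.1]
gripper_width: 0.0324
finger_force: 38.7
```

```bash
python3 steer.py '[[[0.03, 0, 0, -0.01, 0], [0.03, 0, 0, -0.02, 0], [0.03, 0, 0, -0.02, 0], [0.03, 0, 0, -0.025, 0], [0.03, 0, 0, -0.025, 0], [0.03, 0, 0, 0, 0], [0.03, 0, 0, 0, 0]]]' 40
python3 - <<'E'
from h import *
plan((.64,-.19,.184))
s=cam("wrist");cv2.imwrite("pics/w5.png",s["bgr"])
E
```

```text
time: 6.3
position: [0.4505, -0.2248, 0.183]
orientation: [0.0, 0.817, 0.577, 0.0]
force: [0.5, -0.2, -1.1]
gripper_width: 0.0327
finger_force: 39.9
[[0.096, 0.167, -0.0009]] tool x [ 0.333  0.943 -0.   ] y [ 0.943 -0.333  0.001] q6 -0.25
```

View pics/w5.png

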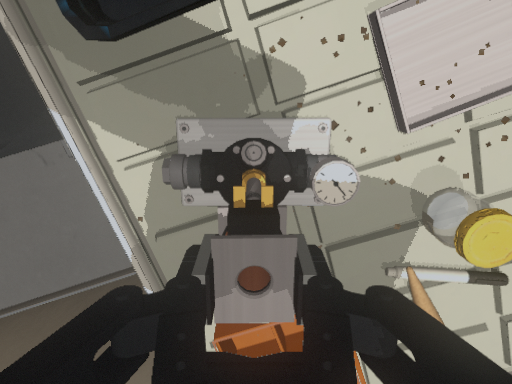

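The coil is held upright off the tube with its bore at (254,280). The bare pad is at (254,153) and the tube end at (254,190). On to the tray.

```bash
python3 - <<'E'
from h import *
s=cam("wrist"); g=cv2.cvtColor(s["bgr"],cv2.COLOR_BGR2GRAY)
p=onz(s,(253.5,153),.063); print("pad",p, p[:2]-np.array([.4509,-.2238]))
c=cv2.HoughCircles(cv2.resize(g[135:172,235:275],None,fx=4,fy=4),cv2.HOUGH_GRADIENT,1,20,param1=80,param2=15,minRadius=20,maxRadius=60)
if c is not None:
  for q in c[0][:4]: print(q/4+np.array([235,135,0]),onz(s,q[:2]/4+(235,135),.063))
E
python3 steer.py '[[[0.03, 0.0192, 0.0334, 0, 0], [0.03, 0.0192, 0.0334, 0, 0], [0.03, 0.0192, 0.0334, 0, 0], [0.03, 0.0192, 0.0334, 0, 0], [0.03, 0.0192, 0.0334, 0, 0], [0.03, 0, 0, 0, 0], [0.03, 0, 0, 0, 0]]]'
python3 - <<'E'
from h import *
plan((.64,-.19,.1))
s=cam("wrist");cv2.imwrite("pics/w6.png",s["bgr"])
T=np.array([(x,y,.022) for x,y in [(.588,-.129),(.708,-.129),(.708,-.239),(.588,-.239)]]);print(proj(s,T).round())
E
```

```text
pad [ 0.45792646 -0.20303366  0.063     ] [0.00702646 0.02076634]
[254.125      153.625       12.57499981] [ 0.45823071 -0.20368659  0.063     ]
[253.125      148.625       11.17500019] [ 0.45883942 -0.19956085  0.063     ]
[258.625      150.125        7.19999981] [ 0.46260536 -0.20219505  0.063     ]
[248.875     155.625       6.9749999] [ 0.45367317 -0.20381842  0.063     ]
time: 7.1
position: [0.6398, -0.1895, 0.1806]
orientation: [-0.001, 0.816, 0.578, -0.001]
force: [-0.1, -0.0, -1.6]
gripper_width: 0.0327
finger_force: 40.2
[[-0.0004, 0.0006, 0.0806]] tool x [0.333 0.943 0.   ] y [ 0.943 -0.333 -0.003] q6 -0.05
[[178. 126.]
 [305.  79.]
 [338. 192.]
 [222. 230.]]
```

View pics/w6.png

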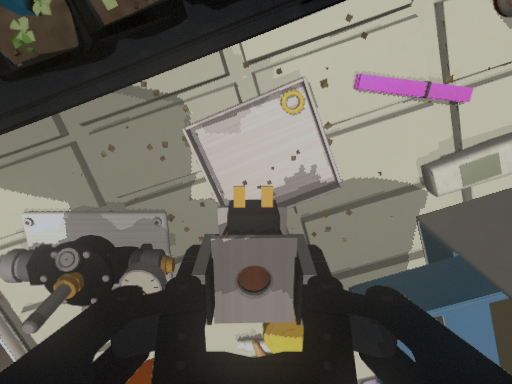

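The tray's far corners are at (184,131), (308,80) and (340,187), within a few px of prediction, and the nut is at (292,101), clear of the coil. I'll lower the coil.

```bash
python3 steer.py '[[[0.03, 0, 0.003, 0.03, 0], [0.03, 0, 0, 0.04, 0], [0.03, 0, 0, 0.04, 0], [0.03, 0, 0, 0.03, 0], [0.03, 0, 0, 0.015, 0], [0.03, 0, 0, 0.007, 0], [0.03, 0, 0, 0.002, 0], [0.03, 0, 0, 0.002, 0], [0.03, 0, 0, 0, 0], [0.03, 0, 0, 0, 0]]]'
```

```text
time: 8.15
position: [0.6433, -0.1911, 0.0176]
orientation: [0.001, 0.817, 0.577, 0.0]
force: [0.2, 0.0, -2.5]
gripper_width: 0.0329
finger_force: 40.2
```

```bash
python3 steer.py '[[[0.03, 0, 0, 0.001, 0], [0.03, 0, 0, 0.001, 0], [0.03, 0, 0, 0.001, 0], [0.03, 0, 0, 0, 0], [0.03, 0, 0, 0, 0]]]'; python3 steer.py '[[[0.03, 0, 0, 0.001, 0], [0.03, 0, 0, 0, 0]]]'
```

```text
time: 8.65
position: [0.6429, -0.191, 0.0135]
orientation: [-0.0, 0.817, 0.577, 0.0]
force: [0.1, -0.8, -1.9]
gripper_width: 0.0328
finger_force: 40.2
time: 8.85
position: [0.643, -0.1911, 0.0133]
orientation: [0.0, 0.817, 0.577, 0.0]
force: [-2.3, 1.2, 6.1]
gripper_width: 0.0327
finger_force: 40.6
```

Floor contact reached. I'll release with a small opening, then rise.

```bash
python3 steer.py '[[[0.048, 0, 0, 0, 0], [0.048, 0, 0, 0, 0], [0.048, 0, 0, 0, 0], [0.048, 0, 0, 0, 0], [0.048, 0, 0, -0.01, 0], [0.048, 0, 0, -0.02, 0], [0.048, 0, 0, -0.04, 0], [0.06, 0, 0, -0.05, 0], [0.085, 0, 0, -0.05, 0], [0.085, 0, 0, -0.05, 0]]]'
python3 - <<'E'
from h import *
plan((.5015,.366,.25))
s=cam("wrist");cv2.imwrite("pics/w7.png",s["bgr"])
E
```

```text
time: 9.85
position: [0.6426, -0.1909, 0.2355]
orientation: [0.0, 0.817, 0.577, 0.0]
force: [0.6, -0.2, 0.6]
gripper_width: 0.0846
finger_force: 0.0
[[0.478, -0.3187, -0.0146]] tool x [0.333 0.943 0.   ] y [ 0.943 -0.333  0.001] q6 -0.05
```

View pics/w7.png

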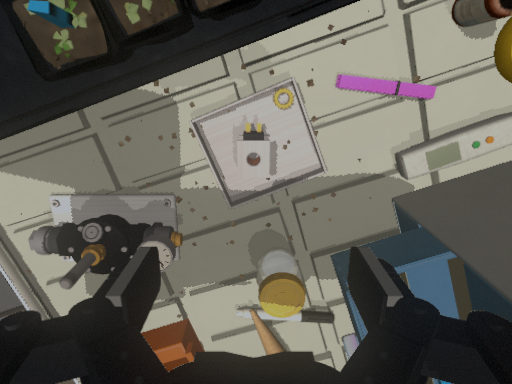

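The coil stands upright in the tray at (253,155), well clear of the nut at (284,97), and the jar is untouched. That was the tenth picture, so from here I work from numbers only. Moving to the pen.

```bash
python3 steer.py '[[[0.085, 0.0398, -0.0266, -0.0012, 0], [0.085, 0.0398, -0.0266, -0.0012, 0], [0.085, 0.0398, -0.0266, -0.0012, 0], [0.085, 0.0398, -0.0266, -0.0012, 0], [0.085, 0.0398, -0.0266, -0.0012, 0], [0.085, 0.0398, -0.0266, -0.0012, 0], [0.085, 0.0398, -0.0266, -0.0012, 0], [0.085, 0.0398, -0.0266, -0.0012, 0], [0.085, 0.0398, -0.0266, -0.0012, 0], [0.085, 0.0398, -0.0266, -0.0012, 0]]]'; python3 steer.py '[[[0.085, 0.0398, -0.0266, -0.0012, 0], [0.085, 0.0398, -0.0266, -0.0012, 0], [0.085, 0, 0, 0, 0], [0.085, 0, 0, 0, 0]]]';  python3 - <<'E'
from h import *
plan((.5015,.366,.25))
s=cam("wrist"); g=cv2.cvtColor(s["bgr"],cv2.COLOR_BGR2GRAY)
print("pred",proj(s,[(.5015,.366,.175),(.5015,.366,.077),(.5015,.366,.01)]).round())
u,v=proj(s,[(.5015,.366,.175)])[0].astype(int)
r=g[v-45:v+45,u-45:u+45]
c=cv2.HoughCircles(cv2.resize(r,None,fx=3,fy=3,interpolation=cv2.INTER_CUBIC),cv2.HOUGH_GRADIENT,1,15,param1=80,param2=20,minRadius=25,maxRadius=70)
if c is not None:
  for q in c[0][:6]: print((q/3+np.array([u-45,v-45,0])).round(1),onz(s,q[:2]/3+(u-45,v-45),.175).round(4))
m=cv2.inRange(g,0,60)
n,l,st,ce=cv2.connectedComponentsWithStats(m)
for i in range(1,n):
  if 100<st[i,4]<8000 and st[i,1]<330: print("dark",st[i],ce[i].round(1))
print("patch means",[(k,int(g[v+k,u])) for k in range(-40,90,6)])
E
```

```text
time: 10.9
position: [0.524, 0.2747, 0.2453]
orientation: [0.0, 0.817, 0.577, 0.0]
force: [0.7, -0.4, -0.6]
gripper_width: 0.0849
finger_force: 0.0
time: 11.3
position: [0.5007, 0.3664, 0.2472]
orientation: [0.0, 0.816, 0.578, 0.0]
force: [-0.9, -0.2, -0.4]
gripper_width: 0.0853
finger_force: 0.0
[[-0.0001, 0.0009, -0.0028]] tool x [0.331 0.944 0.   ] y [ 0.944 -0.331  0.   ] q6 0.86
pred [[255. 200.]
 [254. 165.]
 [254. 151.]]
[260.2 200.8  12. ] [0.5048 0.364  0.175 ]
[258.2 167.5  13.1] [0.5113 0.387  0.175 ]
[262.8 170.2  18. ] [0.5137 0.3842 0.175 ]
dark [452 220  19  15 106] [461.1 227.1]
patch means [(-40, 73), (-34, 87), (-28, 72), (-22, 66), (-16, 66), (-10, 147), (-4, 71), (2, 69), (8, 69), (14, 122), (20, 188), (26, 57), (32, 59), (38, 57), (44, 46), (50, 45), (56, 38), (62, 35), (68, 35), (74, 28), (80, 69), (86, 73)]
```

```bash
python3 steer.py '[[[0.085, -0.0006, 0.0048, 0, 0], [0.085, 0, 0, 0.04, 0], [0.085, 0, 0, 0.04, 0], [0.085, 0, 0, 0.03, 0], [0.085, 0, 0, 0.013, 0], [0.085, 0, 0, 0, 0]]]'; python3 steer.py '[[[0.012, 0, 0, 0, 0], [0.012, 0, 0, 0, 0], [0.012, 0, 0, 0, 0], [0.012, 0, 0, 0, 0], [0.012, 0, 0, 0, 0], [0.012, 0, 0, 0, 0], [0.012, 0, 0, 0, 0], [0.012, 0, 0, 0, 0], [0.012, 0, 0, 0, 0]]]' 30
```

```text
time: 11.95
position: [0.5059, 0.3623, 0.1229]
orientation: [-0.0, 0.817, 0.577, -0.001]
force: [0.1, -0.3, 0.1]
gripper_width: 0.0851
finger_force: 0.0
time: 12.85
position: [0.5058, 0.3637, 0.1246]
orientation: [0.0, 0.817, 0.577, 0.001]
force: [-0.9, -0.2, 5.9]
gripper_width: 0.017
finger_force: 30.7
```

```bash
python3 steer.py '[[[0.012, 0, 0, -0.015, 0], [0.012, 0, 0, -0.03, 0], [0.012, 0, 0, -0.03, 0], [0.012, 0, 0, 0, 0], [0.012, -0.021, 0, 0, 0], [0.012, -0.021, 0, 0, 0], [0.012, 0, 0, 0, 0]]]' 30; python3 steer.py '[[[0.012, 0, 0, 0.03, 0], [0.012, 0, 0, 0.022, 0], [0.012, 0, 0, 0.01, 0], [0.012, 0, 0, 0, 0], [0.012, 0, 0, 0, 0]]]' 30; python3 steer.py '[[[0.012, 0.006, 0, 0, 0], [0.012, 0.006, 0, 0, 0], [0.012, 0.006, 0, 0, 0], [0.012, 0.006, 0, 0, 0], [0.012, 0.006, 0, 0, 0], [0.012, 0.004, 0, 0, 0]]]' 30
```

```text
time: 13.55
position: [0.4905, 0.3222, 0.1981]
orientation: [-0.0, 0.817, 0.577, -0.001]
force: [1.0, 0.8, -1.5]
gripper_width: 0.0171
finger_force: 30.2
time: 14.05
position: [0.4919, 0.3243, 0.1374]
orientation: [0.0, 0.816, 0.577, 0.0]
force: [0.1, -0.2, -1.7]
gripper_width: 0.0173
finger_force: 30.2
time: 14.65
position: [0.5028, 0.3563, 0.1369]
orientation: [0.0, 0.816, 0.577, -0.0]
force: [-2.3, -3.3, 0.2]
gripper_width: 0.0173
finger_force: 30.2
```

```bash
python3 steer.py '[[[0.012, 0.006, 0, 0, 0], [0.012, 0.006, 0, 0, 0], [0.012, 0.006, 0, 0, 0], [0.012, 0.006, 0, 0, 0], [0.012, 0.006, 0, 0, 0], [0.012, 0.001, 0, 0, 0], [0.012, 0, 0, 0, 0]]]' 30
python3 - <<'E'
from h import *
st=manip.read_state();print(st["position"],st["force"])
a=cam("scene");b=cam("side");w=cam("wrist")
for n,s in [("sc",a),("si",b),("w",w)]: cv2.imwrite(f"pics/t_{n}.png",s["bgr"])
R=rot(st);G=st["position"]-R[:,2]*.019
for th in (0,20,30,40):
    d=np.sin(np.radians(th))*R[:,0]+np.cos(np.radians(th))*np.array([0,0,1])
    P=[G+d*k for k in (-.125,-.09,-.065,0,.033)]
    print(th,*[proj(s,P).round(1).tolist() for s in (a,b,w)],sep="\n ")
E
```

```text
time: 15.35
position: [0.5136, 0.3857, 0.1374]
orientation: [-0.0, 0.816, 0.577, 0.001]
force: [-1.0, -1.9, 0.9]
gripper_width: 0.0175
finger_force: 30.2
[0.51359264 0.38568123 0.13742661] [-0.99049587 -1.90612838  0.85110649]
0
 [[334.1, 167.8], [335.0, 159.0], [335.7, 152.6], [337.4, 135.5], [338.3, 126.4]]
 [[268.5, 269.8], [268.5, 260.1], [268.5, 253.0], [268.5, 233.7], [268.4, 223.4]]
 [[253.4, 184.8], [253.4, 200.0], [253.3, 214.0], [253.3, 272.5], [253.2, 327.9]]
20
 [[323.0, 167.5], [326.9, 158.7], [329.8, 152.4], [337.4, 135.5], [341.4, 126.7]]
 [[274.5, 259.0], [272.9, 252.4], [271.7, 247.4], [268.5, 233.7], [266.7, 226.2]]
 [[253.4, 238.0], [253.4, 243.9], [253.4, 249.3], [253.3, 272.5], [253.2, 295.0]]
30
 [[317.9, 165.9], [323.3, 157.5], [327.1, 151.5], [337.4, 135.5], [342.7, 127.2]]
 [[277.2, 252.7], [274.9, 247.8], [273.2, 244.1], [268.5, 233.7], [265.8, 228.0]]
 [[253.5, 265.6], [253.4, 266.8], [253.4, 267.9], [253.3, 272.5], [253.1, 276.9]]
40
 [[313.3, 163.4], [320.0, 155.7], [324.8, 150.1], [337.4, 135.5], [343.9, 127.9]]
 [[279.5, 246.0], [276.7, 242.8], [274.5, 240.4], [268.5, 233.7], [265.1, 230.0]]
 [[253.5, 294.4], [253.5, 290.6], [253.4, 287.0], [253.3, 272.5], [253.1, 259.1]]
```

```bash
python3 steer.py '[[[0.012, 0, 0, -0.02, 0], [0.012, 0, 0, -0.04, 0], [0.012, 0, 0, -0.04, 0], [0.012, 0, 0, 0, 0], [0.012, 0, 0, 0, 0]]]' 60
python3 - <<'E'
from h import *
st=manip.read_state();w=cam("wrist");R=rot(st);G=st["position"]-R[:,2]*.019
g=cv2.cvtColor(w["bgr"],cv2.COLOR_BGR2GRAY)
r=cv2.GaussianBlur(g[215:345,195:310],(0,0),1)
for p2 in (30,20):
  c=cv2.HoughCircles(cv2.resize(r,None,fx=3,fy=3,interpolation=cv2.INTER_CUBIC),cv2.HOUGH_GRADIENT,1,12,param1=60,param2=p2,minRadius=45,maxRadius=100)
  if c is not None:
    for q in c[0][:6]: print(p2,(q/3+np.array([195,215,0])).round(1))
for th in (20,25,30,35,40):
    d=np.sin(np.radians(th))*R[:,0]+np.cos(np.radians(th))*np.array([0,0,1])
    e=R[:,1]*.009
    P=proj(w,[G+d*.0325,G+d*.0325+e]);print(th,P[0].round(1),"r",np.linalg.norm(P[1]-P[0]).round(1))
print([int(x) for x in g[225:345:4,253]])
E
```

```text
time: 16.0
position: [0.5135, 0.3854, 0.2376]
orientation: [-0.0, 0.817, 0.577, 0.001]
force: [0.2, -0.2, -1.3]
gripper_width: 0.0166
finger_force: 58.6
30 [254.2 291.5  24.1]
20 [254.5 293.8  26.1]
20 [254.8 289.8  22.7]
20 [254.5 297.8  27.1]
20 [248.8 292.2  20.5]
20 [260.2 292.5  31.3]
20 [253.2 295.2] r 27.4
25 [253.2 286.4] r 27.3
30 [253.2 277.5] r 27.2
35 [253.1 268.6] r 27.0
40 [253.1 260. ] r 26.7
[192, 192, 186, 108, 95, 56, 53, 52, 58, 45, 44, 138, 46, 49, 47, 45, 35, 34, 32, 30, 27, 26, 26, 31, 29, 122, 123, 63, 62, 26]
```

```bash
python3 - <<'E'
from h import *
np.save("stA.npy",manip.read_state()["position"])
for n in ("scene","side"): cv2.imwrite(f"pics/A_{n}.png",cam(n)["bgr"])
E
python3 steer.py '[[[0.012, -0.0408, 0.01187, 0, 0], [0.012, -0.0408, 0.01187, 0, 0], [0.012, -0.0408, 0.01187, 0, 0], [0.012, -0.0408, 0.01187, 0, 0], [0.012, -0.0408, 0.01187, 0, 0], [0.012, -0.0408, 0.01187, 0, 0], [0.012, -0.0408, 0.01187, 0, 0], [0.012, -0.0408, 0.01187, 0, 0], [0.012, -0.0408, 0.01187, 0, 0], [0.012, -0.0408, 0.01187, 0, 0]]]'; python3 steer.py '[[[0.012, -0.0408, 0.01187, 0, 0], [0.012, -0.0408, 0.01187, 0, 0], [0.012, 0, 0, 0.025, 0], [0.012, 0, 0, 0.024, 0], [0.012, 0, 0, 0, 0], [0.012, 0, 0, 0, 0]]]'
python3 - <<'E'
from h import *
st=manip.read_state();np.save("stB.npy",st["position"]);plan((.4859,-.1234,.1882),-.337)
C={}
for n in ("scene","side"): C[n]=cam(n);cv2.imwrite(f"pics/B_{n}.png",C[n]["bgr"])
R=rot(st)
for L,pos in (("A",np.load("stA.npy")),("B",st["position"])):
  O="B" if L=="A" else "A"; G=pos-R[:,2]*.019
  for n in C:
    s=C[n];d0=cv2.absdiff(cv2.imread(f"pics/{L}_{n}.png"),cv2.imread(f"pics/{O}_{n}.png")).max(2)
    m=(cv2.GaussianBlur(d0,(0,0),.7)>22).astype(np.uint8)
    t0=proj(s,[G-.1265*(np.sin(.5)*R[:,0]+np.cos(.5)*np.array([0,0,1]))])[0]; g0=proj(s,[G])[0]
    print(L,n,"pred tip .5rad",t0.round(1),"G",g0.round(1))
    for v in range(int(g0[1]),int(t0[1])+12,2):
      xs=np.where(m[v,int(t0[0])-30:int(t0[0])+45])[0]+int(t0[0])-30
      runs=np.split(xs,np.where(np.diff(xs)>1)[0]+1) if len(xs) else []
      print(v,[(int(r[0]),int(r[-1])) for r in runs],end=" ")
    print()
E
```

```text
time: 17.15
position: [0.4885, -0.0407, 0.2361]
orientation: [-0.001, 0.817, 0.577, -0.0]
force: [0.6, -0.2, -2.0]
gripper_width: 0.0165
finger_force: 58.6
time: 17.75
position: [0.4842, -0.1238, 0.1877]
orientation: [-0.001, 0.817, 0.577, -0.0]
force: [0.4, -0.1, -0.6]
gripper_width: 0.0167
finger_force: 58.7
[[0.0009, 0.0014, -0.0005], ('turn tool z', np.float64(-0.0029)), ('delta after turn', [0.0009, 0.0014, -0.0005])] tool x [0.333 0.943 0.   ] y [ 0.943 -0.333 -0.002] q6 -0.04
A scene pred tip .5rad [320.2 140.7] G [339.9 107.7]
107 [(335, 338), (340, 345)] 109 [(334, 344)] 111 [(333, 344)] 113 [(332, 344)] 115 [(332, 337)] 117 [(333, 335)] 119 [(328, 329), (332, 334)] 121 [(331, 333)] 123 [(326, 332)] 125 [(325, 331)] 127 [(327, 331)] 129 [] 131 [] 133 [] 135 [] 137 [] 139 [] 141 [] 143 [] 145 [] 147 [(322, 324)] 149 [(315, 326)] 151 [(311, 313), (316, 326)] 
A side pred tip .5rad [277.4 225.9] G [268.6 201.7]
201 [(260, 277)] 203 [(260, 267), (270, 274)] 205 [(260, 273)] 207 [(262, 273)] 209 [(264, 265), (270, 274)] 211 [(272, 273), (276, 278)] 213 [(271, 279)] 215 [(271, 277
[... 730 characters left out ...]
[(164, 166), (171, 190), (193, 198)] 203 [(156, 158), (165, 192), (194, 203)] 205 [(149, 160), (164, 194), (196, 209)] 207 [(147, 158), (164, 196), (198, 211)] 
B side pred tip .5rad [292.  167.8] G [287.2 147.6]
147 [(261, 293)] 149 [(261, 293)] 151 [(261, 292)] 153 [(261, 292)] 155 [(261, 285), (287, 292)] 157 [(261, 285), (287, 293), (296, 296)] 159 [(261, 285), (287, 293), (296, 296)] 161 [(261, 285), (288, 293)] 163 [(261, 285), (289, 293)] 165 [(261, 284), (291, 293)] 167 [(261, 284), (291, 292)] 169 [(261, 285), (295, 297)] 171 [(261, 286), (291, 297)] 173 [(261, 282), (285, 286), (289, 297)] 175 [(261, 282), (284, 290), (292, 295), (306, 315)] 177 [(261, 282), (284, 294), (305, 323)]
```

The wrist view puts the tip at v≈241 and the cap at v≈291, so the pen leans about 22°. The scene and side slopes agree. That is too close to the tolerance, so I go back to the cradle and push the lean further.

```bash
python3 steer.py '[[[0.012, 0, 0, -0.025, 0], [0.012, 0, 0, -0.025, 0], [0.012, 0.0389, -0.01183, 0, 0], [0.012, 0.0389, -0.01183, 0, 0], [0.012, 0.0389, -0.01183, 0, 0], [0.012, 0.0389, -0.01183, 0, 0], [0.012, 0.0389, -0.01183, 0, 0], [0.012, 0.0389, -0.01183, 0, 0], [0.012, 0.0389, -0.01183, 0, 0], [0.012, 0.0389, -0.01183, 0, 0]]]'; python3 steer.py '[[[0.012, 0.0389, -0.01183, 0, 0], [0.012, 0.0389, -0.01183, 0, 0], [0.012, 0.0389, -0.01183, 0, 0], [0.012, 0.0389, -0.01183, 0, 0], [0.012, 0, 0, 0, 0], [0.012, 0, 0, 0, 0]]]'
python3 - <<'E'
from h import *
plan((.5058,.3637,.1374),-.337)
E
```

```text
time: 18.85
position: [0.4987, 0.2032, 0.2393]
orientation: [0.0, 0.816, 0.578, 0.001]
force: [0.3, 0.3, -1.3]
gripper_width: 0.0164
finger_force: 58.8
time: 19.45
position: [0.5056, 0.3645, 0.2386]
orientation: [0.0, 0.816, 0.578, 0.0]
force: [0.2, -0.1, -1.6]
gripper_width: 0.0166
finger_force: 58.8
[[-0.0007, 0.0004, 0.1012], ('turn tool z', np.float64(-0.0007)), ('delta after turn', [-0.0007, 0.0004, 0.1012])] tool x [0.331 0.944 0.   ] y [ 0.944 -0.331  0.001] q6 0.86
```

```bash
cat > tilt.py <<'E'
from h import *
st=manip.read_state();w=cam("wrist");R=rot(st);G=st["position"]-R[:,2]*.019
g=cv2.cvtColor(w["bgr"],cv2.COLOR_BGR2GRAY)
c=cv2.HoughCircles(cv2.resize(cv2.GaussianBlur(g[215:345,195:310],(0,0),1),None,fx=3,fy=3,interpolation=cv2.INTER_CUBIC),cv2.HOUGH_GRADIENT,1,12,param1=60,param2=20,minRadius=63,maxRadius=85)
if c is not None: print("cap",[(q/3+np.array([195,215,0])).round(1).tolist() for q in c[0][:4]])
print("column",[int(x) for x in g[217:331:3,252:256].mean(1)])
for th in (20,25,30,35):
    d=np.sin(np.radians(th))*R[:,0]+np.cos(np.radians(th))*np.array([0,0,1])
    up=np.cross(R[:,1],d); up=up*np.sign(up@R[:,0])
    P=[G-.1265*d+.0035*up,G-.0645*d+.013*up,G-.0645*d-.013*up,G+.0315*d+.008*up,G+.0315*d]
    print(th,"tip edge, collar far/near, cap far, cap ctr",proj(w,P)[:,1].round(1))
E
python3 steer.py '[[[0.012, 0, 0, 0.04, 0], [0.012, 0, 0, 0.04, 0], [0.012, 0, 0, 0.021, 0], [0.012, 0, 0, 0, 0], [0.012, 0, 0, 0, 0]]]' 30;  python3 steer.py '[[[0.012, 0.006, 0, 0, 0], [0.012, 0.006, 0, 0, 0], [0.012, 0.006, 0, 0, 0], [0.012, 0.006, 0, 0, 0], [0.012, 0.006, 0, 0, 0], [0.012, 0.006, 0, 0, 0], [0.012, 0, 0, 0, 0]]]' 30; python3 tilt.py
```

```text
time: 19.95
position: [0.5067, 0.3631, 0.1382]
orientation: [0.0, 0.817, 0.577, 0.0]
force: [0.3, -0.3, -0.3]
gripper_width: 0.0169
finger_force: 58.8
time: 20.65
position: [0.518, 0.398, 0.1371]
orientation: [-0.0, 0.816, 0.577, -0.0]
force: [-2.9, -2.2, 4.0]
gripper_width: 0.0167
finger_force: 58.9
column [66, 66, 64, 65, 63, 63, 70, 89, 67, 60, 61, 60, 61, 63, 59, 57, 31, 37, 36, 37, 29, 41, 43, 43, 40, 27, 25, 28, 27, 26, 26, 26, 23, 39, 32, 32, 16, 18]
20 tip edge, collar far/near, cap far, cap ctr [233.5 228.8 270.8 270.2 294.5]
25 tip edge, collar far/near, cap far, cap ctr [247.3 237.7 280.4 261.5 286. ]
30 tip edge, collar far/near, cap far, cap ctr [261.2 246.8 290.2 253.  277.5]
35 tip edge, collar far/near, cap far, cap ctr [275.4 256.1 300.1 245.  269. ]
```

```bash
python3 steer.py '[[[0.012, 0, 0, -0.02, 0], [0.012, 0, 0, -0.04, 0], [0.012, 0, 0, -0.04, 0], [0.012, 0, 0, 0, 0], [0.012, 0, 0, 0, 0]]]' 60; python3 tilt.py
```

```text
time: 21.2
position: [0.5182, 0.3976, 0.2376]
orientation: [-0.0, 0.817, 0.577, 0.001]
force: [-1.1, 0.6, -2.0]
gripper_width: 0.0162
finger_force: 58.7
column [168, 186, 194, 193, 193, 193, 193, 193, 190, 167, 141, 109, 52, 54, 60, 50, 83, 50, 50, 48, 48, 44, 51, 51, 38, 35, 33, 34, 32, 31, 32, 31, 31, 29, 66, 64, 63, 57]
20 tip edge, collar far/near, cap far, cap ctr [233.9 229.  271.  269.9 294.3]
25 tip edge, collar far/near, cap far, cap ctr [247.6 237.9 280.6 261.2 285.9]
30 tip edge, collar far/near, cap far, cap ctr [261.5 247.  290.4 252.8 277.3]
35 tip edge, collar far/near, cap far, cap ctr [275.7 256.2 300.3 244.8 268.8]
```

```bash
cat > ab.py <<'E'
from h import *
st=manip.read_state();R=rot(st);G=st["position"]-R[:,2]*.019
for n in ("scene","side"):
    s=cam(n);print(n,"home top,rim",proj(s,[(.505,.364,.175),(.505,.364,.078)]).round(1).tolist())
    a=s["bgr"];b=cv2.imread(f"pics/B_{n}.png")
    d0=cv2.absdiff(a,b).max(2);d0=cv2.GaussianBlur(d0,(0,0),.6)
    for th in (20,25,30): 
        d=np.sin(np.radians(th))*R[:,0]+np.cos(np.radians(th))*np.array([0,0,1])
        print(th,"G,collar,tip",proj(s,[G,G-.0645*d,G-.1265*d]).round(1).tolist())
    t0=proj(s,[G-.1265*d])[0];g0=proj(s,[G])[0]
    for v in range(int(g0[1])+6,int(t0[1])+9):
        lo=int(min(g0[0],t0[0]))-10;hi=int(max(g0[0],t0[0]))+10
        xs=np.where(d0[v,lo:hi]>14)[0]+lo
        if len(xs): 
            r=np.split(xs,np.where(np.diff(xs)>1)[0]+1); print(v,[(int(q[0]),int(q[-1])) for q in r],end=" ")
    print()
E
python3 ab.py
```

```text
scene home top,rim [[331.4, 131.0], [329.0, 156.8]]
20 G,collar,tip [[343.7, 107.4], [335.8, 125.3], [328.5, 141.8]]
25 G,collar,tip [[343.7, 107.4], [334.4, 124.8], [325.8, 141.0]]
30 G,collar,tip [[343.7, 107.4], [333.1, 124.2], [323.2, 140.0]]
113 [(334, 348)] 114 [(334, 342), (344, 347)] 115 [(334, 340)] 116 [(332, 333), (335, 339)] 117 [(331, 339)] 118 [(331, 338)] 119 [(330, 337)] 120 [(330, 330), (333, 337)] 121 [(332, 336)] 122 [(327, 335)] 123 [(327, 335)] 124 [(327, 334)] 125 [(328, 333)] 126 [(330, 333)] 127 [(330, 332)] 128 [(330, 330)] 129 [(330, 330)] 140 [(323, 323)] 141 [(320, 324)] 142 [(317, 323)] 143 [(314, 323)] 144 [(313, 322)] 145 [(313, 318)] 146 [(313, 315), (321, 325)] 147 [(313, 313), (318, 325)] 
side home top,rim [[272.3, 223.6], [272.1, 252.2]]
20 G,collar,tip [[266.3, 204.1], [269.9, 219.9], [273.0, 233.8]]
25 G,collar,tip [[266.3, 204.1], [270.7, 218.3], [274.4, 230.6]]
30 G,collar,tip [[266.3, 204.1], [271.4, 216.5], [275.8, 227.3]]
210 [(259, 275)] 211 [(260, 260), (268, 275)] 212 [(268, 279)] 213 [(269, 279)] 214 [(269, 279)] 215 [(269, 278)] 216 [(269, 278)] 217 [(269, 279)] 218 [(269, 278)] 219 [(271, 279)] 220 [(271, 279)] 221 [(272, 278)] 222 [(257, 257), (275, 279)] 223 [(275, 279)] 224 [(275, 279)] 225 [(276, 279)] 226 [(276, 278)] 232 [(278, 278)]
```

The rim geometry and the bias-corrected scene and side collar pixels agree on about 30° before and about 35° now. I had misread the wrist edges. 35° is still within tolerance, but the tip's offset must be known. Touching the bare bench beside the stand gives the tip's exact drop, and from that the lean.

```bash
python3 steer.py '[[[0.012, -0.0396, 0.01186, 0, 0], [0.012, -0.0396, 0.01186, 0, 0], [0.012, -0.0396, 0.01186, 0, 0], [0.012, -0.0396, 0.01186, 0, 0], [0.012, -0.0396, 0.01186, 0, 0], [0.012, -0.0396, 0.01186, 0, 0], [0.012, -0.0396, 0.01186, 0, 0], [0.012, -0.0396, 0.01186, 0, 0], [0.012, -0.0396, 0.01186, 0, 0], [0.012, -0.0396, 0.01186, 0, 0]]]' 60; python3 steer.py '[[[0.012, -0.0396, 0.01186, 0, 0], [0.012, -0.0396, 0.01186, 0, 0], [0.012, 0, 0, 0.04, 0], [0.012, 0, 0, 0.04, 0], [0.012, 0, 0, 0.04, 0], [0.012, 0, 0, 0, 0], [0.012, 0, 0, 0, 0]]]' 60
python3 - <<'E'
from h import *
plan((.4954,-.0973,.100),-.337)
E
```

```text
time: 22.35
position: [0.4973, -0.017, 0.236]
orientation: [-0.001, 0.817, 0.577, -0.0]
force: [0.6, 0.5, -1.3]
gripper_width: 0.0169
finger_force: 58.6
time: 23.05
position: [0.4938, -0.0979, 0.1169]
orientation: [-0.001, 0.817, 0.577, -0.001]
force: [0.5, 0.2, -1.0]
gripper_width: 0.0165
finger_force: 58.7
[[0.0011, 0.0014, 0.0169], ('turn tool z', np.float64(-0.0029)), ('delta after turn', [0.0011, 0.0014, 0.0169])] tool x [0.333 0.943 0.   ] y [ 0.943 -0.333 -0.002] q6 0.01
```

```bash
python3 steer.py '[[[0.012, 0, 0, 0.008, 0], [0.012, 0, 0, 0.006, 0], [0.012, 0, 0, 0, 0], [0.012, 0, 0, 0, 0]]]' | grep -E 'pos|^force'
python3 steer.py '[[[0.012, 0, 0, 0.003, 0], [0.012, 0, 0, 0, 0]]]'| grep -E 'pos|^force'
python3 steer.py '[[[0.012, 0, 0, 0.003, 0], [0.012, 0, 0, 0, 0]]]'| grep -E 'pos|^force'
python3 steer.py '[[[0.012, 0, 0, 0.003, 0], [0.012, 0, 0, 0, 0]]]'| grep -E 'pos|^force'
python3 steer.py '[[[0.012, 0, 0, 0.002, 0], [0.012, 0, 0, 0, 0]]]'| grep -E 'pos|^force'
python3 steer.py '[[[0.012, 0, 0, 0.002, 0], [0.012, 0, 0, 0, 0]]]'| grep -E 'pos|^force'
```

```text
position: [0.494, -0.098, 0.1035]
force: [-0.2, -0.0, -2.1]
position: [0.4938, -0.098, 0.0999]
force: [-0.5, 0.0, -0.8]
position: [0.4937, -0.0979, 0.0967]
force: [-0.9, 0.6, -2.7]
position: [0.4937, -0.0979, 0.0936]
force: [-0.3, -0.0, -1.4]
position: [0.4938, -0.0979, 0.0918]
force: [-0.0, -0.2, -1.1]
position: [0.4938, -0.098, 0.0898]
force: [-0.8, -0.1, -2.0]
```

No contact yet at 0.090, which already rules out a lean below 30°. I continue down.

```bash
for i in 1; do :; done
python3 steer.py '[[[0.012, 0, 0, 0.0015, 0], [0.012, 0, 0, 0, 0], [0.012, 0, 0, 0, 0]]]'| grep -E 'pos|^force'
python3 steer.py '[[[0.012, 0, 0, 0.0015, 0], [0.012, 0, 0, 0, 0], [0.012, 0, 0, 0, 0]]]'| grep -E 'pos|^force'
python3 steer.py '[[[0.012, 0, 0, 0.0015, 0], [0.012, 0, 0, 0, 0], [0.012, 0, 0, 0, 0]]]'| grep -E 'pos|^force'
python3 steer.py '[[[0.012, 0, 0, 0.0015, 0], [0.012, 0, 0, 0, 0], [0.012, 0, 0, 0, 0]]]'| grep -E 'pos|^force'
```

```text
position: [0.4938, -0.098, 0.0885]
force: [0.5, 0.6, -2.1]
position: [0.4939, -0.098, 0.087]
force: [0.7, 0.3, 0.7]
position: [0.4939, -0.098, 0.0855]
force: [0.6, 0.2, 1.2]
position: [0.4939, -0.098, 0.084]
force: [0.4, -0.7, 1.8]
```

Contact came at TCP z≈0.0875, so the lean is about 33°, only 3° off square. The tip is then 69 mm back along the tool's -x and 87 mm below the TCP. I lift and go above the pad.

```bash
python3 steer.py '[[[0.012, 0, 0, -0.03, 0], [0.012, 0, 0, -0.04, 0], [0.012, 0, 0, -0.022, 0], [0.012, 0, 0, 0, 0], [0.012, 0, 0, 0, 0]]]' 100
python3 - <<'E'
from h import *
plan((.4862,-.1233,.1762),-.337)
E
```

```text
time: 26.15
position: [0.4935, -0.0979, 0.1756]
orientation: [-0.0, 0.817, 0.577, 0.0]
force: [-0.4, -0.3, -1.4]
gripper_width: 0.0157
finger_force: 97.5
[[-0.0264, 0.0016, -0.0006], ('turn tool z', np.float64(-0.0031)), ('delta after turn', [-0.0264, 0.0015, -0.0006])] tool x [0.334 0.943 0.   ] y [ 0.943 -0.334 -0.   ] q6 0.01
```

```bash
python3 steer.py '[[[0.012, -0.0132, 0.0008, 0, 0], [0.012, -0.0132, 0.0008, 0, 0], [0.012, 0, 0, 0, 0], [0.012, -0.005, 0, 0.0087, 0], [0.012, -0.005, 0, 0.0087, 0], [0.012, 0, 0, 0, 0], [0.012, 0, 0, 0, 0]]]'| grep -E 'pos|^force'
python3 - <<'E'
from h import *
plan((.4812,-.1374,.1502),-.337)
st=manip.read_state();R=rot(st)
tip=st["position"]-.069*R[:,0]-np.array([0,0,.0872]);print("tip est",tip)
for n in("scene","side"):
    s=cam(n);a=s["bgr"];b=cv2.imread(f"pics/A_{n}.png");d0=cv2.GaussianBlur(cv2.absdiff(a,b).max(2),(0,0),.6)
    col=st["position"]-R[:,2]*.019-.0645*(np.sin(.576)*R[:,0]+np.cos(.576)*np.array([0,0,1]))
    t,g,p,tt=proj(s,[tip,col,(.4582,-.2025,.063),(.4509,-.2238,.122)]).round(1);print(n,"tip",t,"collar",g,"pad",p,"tubetop",tt)
    for v in range(int(g[1])-4,int(t[1])+6):
        lo=int(min(t[0],g[0]))-12;hi=int(max(t[0],g[0]))+14
        xs=np.where(d0[v,lo:hi]>14)[0]+lo
        if len(xs): print(v,[(int(q[0]),int(q[-1])) for q in np.split(xs,np.where(np.diff(xs)>1)[0]+1)],end=" ")
    print()
E
```

```text
position: [0.4831, -0.1328, 0.1581]
force: [-0.2, 1.2, -1.1]
[[-0.0049, -0.0002, 0.0079], ('turn tool z', np.float64(-0.0032)), ('delta after turn', [-0.0049, -0.0002, 0.0079])] tool x [0.334 0.943 0.   ] y [ 0.943 -0.334 -0.001] q6 -0.06
tip est [ 0.46003518 -0.19785939  0.07088972]
scene tip [173.  204.9] collar [182.6 188.1] pad [171.6 207.3] tubetop [161.  191.5]
184 [(178, 181), (185, 195)] 185 [(178, 195)] 186 [(176, 195)] 187 [(176, 190), (192, 195)] 188 [(176, 187), (189, 190)] 189 [(175, 187)] 190 [(161, 161), (175, 185), (192, 195)] 191 [(161, 162), (175, 185), (189, 195)] 192 [(161, 162), (174, 183), (187, 195)] 193 [(161, 161), (174, 176), (178, 181), (184, 194)] 194 [(177, 193)] 195 [(174, 192)] 196 [(173, 191)] 197 [(173, 191)] 198 [(173, 178), (180, 190)] 199 [(163, 165), (173, 178), (180, 189), (193, 193)] 200 [(163, 166), (172, 177), (179, 190), (192, 194)] 201 [(164, 167), (172, 175), (179, 195)] 202 [(164, 166), (171, 175), (178, 195)] 203 [(164, 166), (171, 174), (178, 195)] 204 [(164, 167), (170, 195)] 205 [(163, 195)] 206 [(163, 195)] 207 [(164, 195)] 208 [(167, 195)] 209 [(168, 195)] 
side tip [292.9 171.5] collar [290.3 163.1] pad [293.3 172.7] tubetop [295.6 158. ]
159 [(278, 285), (287, 293), (295, 297)] 160 [(278, 285), (287, 293), (296, 297)] 161 [(278, 285), (288, 296)] 162 [(278, 285), (287, 296)] 163 [(278, 285), (287, 297)] 164 [(278, 285), (288, 297)] 165 [(278, 284), (288, 296)] 166 [(278, 284), (290, 297)] 167 [(278, 284), (290, 297)] 168 [(278, 284), (291, 297)] 169 [(278, 285), (291, 297)] 170 [(278, 286), (292, 297)] 171 [(278, 286), (290, 298), (300, 300)] 172 [(278, 286), (289, 298), (300, 301)] 173 [(278, 305)] 174 [(278, 299), (301, 305)] 175 [(278, 299), (301, 305)] 176 [(278, 294), (303, 305)]
```

The cameras suggest the pen may also have slid a few mm in the pads. The valve's own tube is an exact reference, 23.5 mm from the pad. I'll raise the tip to z≈0.105 and touch the tube gently from the pad side.

```bash
python3 steer.py '[[[0.012, 0, 0, -0.034, 0], [0.012, -0.008, 0, 0, 0], [0.012, 0, 0, 0, 0], [0.012, 0, 0, 0, 0]]]' 100| grep -E 'pos|^force'
python3 steer.py '[[[0.012, -0.002, 0, 0, 0], [0.012, 0, 0, 0, 0]]]' | grep -E 'pos|^force'
python3 steer.py '[[[0.012, -0.002, 0, 0, 0], [0.012, 0, 0, 0, 0]]]' | grep -E 'pos|^force'
python3 steer.py '[[[0.012, -0.0015, 0, 0, 0], [0.012, 0, 0, 0, 0]]]' | grep -E 'pos|^force'
```

```text
position: [0.4802, -0.1403, 0.1922]
force: [-0.1, 0.0, -0.9]
position: [0.4797, -0.1422, 0.192]
force: [-1.1, 0.0, -0.4]
position: [0.4791, -0.1443, 0.1924]
force: [-0.4, -0.5, -1.3]
position: [0.4787, -0.1457, 0.1925]
force: [-0.5, -0.1, -1.4]
```

```bash
python3 steer.py '[[[0.012, -0.0015, 0, 0, 0], [0.012, 0, 0, 0, 0]]]' | grep -E 'pos|^force'
python3 steer.py '[[[0.012, -0.0015, 0, 0, 0], [0.012, 0, 0, 0, 0]]]' | grep -E 'pos|^force'
python3 steer.py '[[[0.012, -0.001, 0, 0, 0], [0.012, 0, 0, 0, 0]]]' | grep -E 'pos|^force'
python3 steer.py '[[[0.012, -0.001, 0, 0, 0], [0.012, 0, 0, 0, 0]]]' | grep -E 'pos|^force'
```

```text
position: [0.4782, -0.1471, 0.1926]
force: [0.2, -0.3, -1.7]
position: [0.4777, -0.1485, 0.1926]
force: [0.5, -0.1, -1.2]
position: [0.4774, -0.1494, 0.1926]
force: [0.9, -0.9, -2.0]
position: [0.477, -0.1502, 0.1926]
force: [0.8, 1.5, -1.6]
```

```bash
python3 steer.py '[[[0.012, -0.001, 0, 0, 0], [0.012, 0, 0, 0, 0]]]' | grep -E 'pos|^force'
python3 steer.py '[[[0.012, -0.001, 0, 0, 0], [0.012, 0, 0, 0, 0], [0.012, 0, 0, 0, 0]]]' | grep -E 'pos|^force'
```

```text
position: [0.4767, -0.1511, 0.1926]
force: [0.6, 2.6, -0.8]
position: [0.4764, -0.1521, 0.1926]
force: [1.5, 4.2, -1.6]
```

Contact came at TCP ≈ (0.4775,-0.1490), so the tip sits 71 mm from the TCP. The pad target for first touch is therefore TCP (0.4826,-0.1346,0.150). I back off, then approach along the pad's normal.

```bash
python3 steer.py '[[[0.012, 0.0123, 0, 0, 0], [0.012, 0.0123, 0, 0, 0], [0.012, 0, 0, 0.016, 0], [0.012, 0, 0, 0.016, 0], [0.012, 0, 0, 0, 0], [0.012, 0, 0, 0, 0]]]' | grep -E 'pos|^force'
python3 - <<'E'
from h import *
plan((.4826,-.1346,.1502),-.337); print(manip.read_state()["force"])
E
```

```text
position: [0.4848, -0.1285, 0.1608]
force: [0.8, 0.2, -1.1]
[[-0.0065, -0.0001, 0.0106], ('turn tool z', np.float64(-0.0024)), ('delta after turn', [-0.0065, -0.0001, 0.0106])] tool x [ 0.333  0.943 -0.   ] y [ 0.943 -0.333 -0.   ] q6 -0.05
[ 0.78971521  0.16783522 -1.10847862]
```

```bash
python3 steer.py '[[[0.012, -0.0025, 0, 0.0043, 0], [0.012, -0.0025, 0, 0.0040, 0], [0.012, 0, 0, 0, 0], [0.012, 0, 0, 0, 0]]]' | grep -E 'pos|^force'
python3 steer.py '[[[0.012, -0.0006, 0, 0.001, 0], [0.012, 0, 0, 0, 0], [0.012, 0, 0, 0, 0]]]' | grep -E 'pos|^force'
python3 steer.py '[[[0.012, -0.0006, 0, 0.001, 0], [0.012, 0, 0, 0, 0], [0.012, 0, 0, 0, 0]]]' | grep -E 'pos|^force'
python3 steer.py '[[[0.012, -0.0006, 0, 0.001, 0], [0.012, 0, 0, 0, 0], [0.012, 0, 0, 0, 0]]]' | grep -E 'pos|^force'
```

```text
position: [0.4829, -0.1339, 0.1524]
force: [-0.0, -0.1, -0.2]
position: [0.4827, -0.1343, 0.1513]
force: [0.4, -0.3, -1.8]
position: [0.4825, -0.1348, 0.1503]
force: [0.3, -0.1, -1.5]
position: [0.4823, -0.1354, 0.1493]
force: [-0.6, 2.0, 0.9]
```

Contact occurred at z≈0.150, as predicted. I press about 3.3 mm more.

```bash
python3 steer.py '[[[0.012, -0.0006, 0, 0.001, 0], [0.012, 0, 0, 0, 0], [0.012, 0, 0, 0, 0]]]' | grep -E 'pos|^force'
python3 steer.py '[[[0.012, -0.0006, 0, 0.001, 0], [0.012, 0, 0, 0, 0], [0.012, 0, 0, 0, 0]]]' | grep -E 'pos|^force'
python3 steer.py '[[[0.012, -0.0005, 0, 0.0009, 0], [0.012, 0, 0, 0, 0], [0.012, 0, 0, 0, 0], [0.012, 0, 0, 0, 0], [0.012, 0, 0, 0, 0]]]'
python3 - <<'E'
from h import *
F=[]
for _ in range(6):
    F.append(manip.read_state()["force"]);s=manip.snapshot("side")
print(np.mean(F,0),np.std(F,0)); st=manip.read_state();print(st["position"],st["time"])
E
```

```text
position: [0.4821, -0.1359, 0.1483]
force: [-0.5, 1.0, 0.7]
position: [0.4819, -0.1365, 0.1473]
force: [0.1, 1.4, 1.8]
time: 32.25
position: [0.4818, -0.137, 0.1464]
orientation: [0.0, 0.817, 0.577, 0.0]
force: [0.6, 2.0, 1.1]
gripper_width: 0.0156
finger_force: 97.8
[0.6659168  1.54642722 1.75903223] [0.41787765 0.33174962 0.28934723]
[ 0.48175946 -0.13696668  0.14636768] 32.55
```

The force is about 3.6 N along the pad's normal, so the point is pushed in about 4 mm with the pen held steady. I'm handing the job in.

```bash
python3 -c "
from cell import manip
print(manip.close_job())"
```

```text
the job is handed in; nothing more can be done
None
```

I handed the job in at about 32.6 s with the coil let go upright in the tray and the pen held on the pad, leaning about 33° (3° off square) and pressing with about 3.6 N, so the point is in about 4 mm; no verdict was returned, and I last looked at the jar, marker, nut and coil right after releasing the coil.

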